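Pin the gilt corner to its carrier and hold it up level

ROBOT

A 6-joint arm with a two-finger parallel gripper is mounted at the origin on the work surface. World frame = base frame: x ahead of the robot, y to its left, z up, the work surface at z = 0. Lengths are in m, angles in rad, forces in N, time in s.
With the tool pointing down it reaches from about 0.325 to 0.9 m from the base axis. Payload 3.5 kg.
Tool frame: the origin (TCP) lies on the centre line of the jaws, within the pads' length; the fingertips stand 17 mm ahead of it and the grasp point (between the pads) lies 2 mm behind it; z points along the fingers, y is the direction in which the jaws open and shut (so a half turn about z gives the same grasp; the last joint's range is limited). The gripper opens to 85 mm and grips with 20 to 120 N. Pads are 22 mm wide; open, the fingers measure 114 mm over their backs; the gripper's body (76 mm by 85 mm) begins 54 mm behind the grasp point. The pads swing forward as they close: fully open they stand 13 mm farther back than shut.
Start: joints at [-1.415, 0.276, -0.026, 1.268, 0, 1.467], TCP at [0.16, -0.604, 0.226] pointing down, gripper open.
Joint ranges: [-3.12, 3.12], [-0.85, 1.88], [-1.08, 1.24], [-1.95, 2.15], [-1.57, 1.53], [-3.14, 3.14]. Speed limits (rad/s): [2.57, 2.57, 3.14, 3.14, 3.14, 3.14].

INTERFACE

Orientations are given as a 3x3 rotation matrix whose columns are the frame's x, y, z axes.
In Python, from bench import status, eyes, hand_in gives the robot as it stands. The module is installed in compiled form; this text tells all that it offers.
- The arm moves only by the tool arm_command, never from a script. Its argument "rows" is text: rows parted by semicolons, each of 4 numbers parted by spaces: the shift along the tool's x, y, z in mm, then the turn about the tool's z in degrees. A call has 1 to 20 rows; each row shifts and turns the commanded pose from where the row before left it, along the tool's axes as they then stand; what a row does not reach is not made up. A row lasts 1/12 s, in which the tool goes at most 41.7 mm and 7.16 degrees, less where a joint would pass 70% of its speed; a pose out of reach is approached as far as the arm can. A call is refused whole if a number of a shift passes 41.7 or a number of a turn 7.16, either way. A call with a gripper value outside its range is refused whole. "fingers" is the closure, from 0 (fully open) to 1 (shut), set as the call begins (left out, the last holds). The fingers move at their own pace and stop on an object; "squeeze" is the grip in N (left out, the last holds). Time passes only in rows, so rows that do not move let the fingers close. It gives the time, the measured TCP pose, the force and the opening at its end, in the units of the state.
- status.observe(): the state, without advancing time (a new reading comes with each control period).
- eyes.snapshot(name): name is "scene" or "top" or "wrist"; returns the picture (384x512x3 uint8, red, green, blue); there is no depth.
- eyes.get_calibration(name): a dict with "fx", "fy", "cx", "cy" (pixels), "origin" and "attitude" of the camera in the world. Camera axes: x right, y up, looking along -z (the intrinsics and any distortion apply to the point x, -y, -z); pixel columns grow to the right and rows downward; lengths in m; the calibration is good to about 2 mm. The wrist camera is an equidistant fisheye: a pixel r from the principal point sees the ray r / f radians off the axis. A picture is of the moment at which its call begins: read the wrist's pose just before it. get_calibration takes no time and is no camera call; for the wrist camera it gives the pose at the moment of the call.
- hand_in(): hands the job in, once; it reports no verdict.
The state is a dict: "t": time; "qpos": joint angles; "qd": joint speeds; "effort": joint torques, N m; "tool_pos": TCP position; "ee_rot": TCP orientation; "ft_force": force on the tool from outside, world axes, zero at the start; "ft_torque": the same for the moment, N m; "gripper_width": finger opening in m.
Only numpy, scipy, OpenCV 4.12 (cv2) and the standard library are available. Lean on these libraries where they do the work, as an engineer would, in place of code of your own. Each camera call takes 0.05 s, during which the arm holds its last target. There are 200 camera calls.

TASK

Take the red-handled pin out of its wooden block and push it fully home through the hole in the gilt corner sample and the board of the carrier beneath it, while the carrier stands on the bench, and let the pin go. Then lift the carrier by its bridge handle at least 10 cm clear of the bench and finish while still holding it there, steady and level, with the corner pinned on it. Leave the hammer, the jar and the cork sanding block where they lie, and never tip the carrier over.

Things in the scene. Friction and masses are not known exactly. Their poses are not given: they have to be found in the camera images.
- carrier: Loose carrier, about 0.46 kg: a plywood board 180 (x) x 220 (y) x 12 mm on four feet 22 mm high. A dark wooden bridge handle runs along its x axis over the middle; a small black iron counterweight is fixed on its -y side and the gilt corner lies on its +y side, so that it balances under the middle of the handle. Origin: middle of the board in plan, at the underside of the feet (bench level as it stands); z up.
- handle (a point): Centre of the carrier's handle bar, 112 mm above the carrier's origin. The bar is 160 mm long along the carrier's x, 18 mm wide along its y, 22 mm high; a post 68 mm high stands at each end (centres at x = +70 and -70 mm). Axes as the carrier's.
- carrier_hole (a point): Centre of the 14 mm hole's upper mouth in the carrier's board, 34 mm above the carrier's origin and 80 mm to its +y; the hole goes right through the 12 mm board.
- carrier_under (a point): Point on the axis of the carrier's hole, 14 mm above the carrier's origin (8 mm below the board): here lies the pin's tip when the pin is home.
- corner_hole (a point): Centre of the upper mouth of the 14 mm through hole in the gilt corner sample. The sample is a loose gilt L of two legs 34 mm wide, 16 mm thick (raised beads to 21 mm on the legs), reaching 65 mm from the hole, about 0.12 kg; it lies flat on the carrier's board with its hole over the board's hole, the legs running back towards the handle at 45 degrees to it; a low fence on the board runs outside the legs. This point is 50 mm above the carrier's origin.
- pin_grip (a point): A point on the axis of the loose pin, in its red round grip (22 mm diameter, 44 mm high), 26 mm above the shoulder at the grip's foot. Axes: z up along the pin. Below the grip is a steel shank 10 mm in diameter, 36 mm long, with a tapered tip. At the start it stands in its wooden block with the shoulder on the block's top.
- pin_shoulder (a point): Centre of the pin's shoulder, the underside of the red grip, which rests on the corner sample when the pin is home.
- pin_tip (a point): Lower end of the pin's steel shank, 36 mm below the shoulder.
- rack: Fixed wooden block 90 (x) x 60 (y) x 42 mm high with a 14 mm hole at its centre, in which the pin stands. Origin: centre of its underside.
- table: The fixed bench; its top is the work surface at height 0.
- ledge: Fixed raised deal ledge at the far side (200 x 700 mm, top 105 mm high) with a shallow drawer run out from beneath it towards the robot (580 mm wide, rim 62 mm high), holding an iron weight, a gilt ornament, a brass plate and a hand drill, none of them needed. Origin: middle of the drawer's front, at bench level; the ledge begins 170 mm further from the robot.
- hammer: Bystander: hammer lying on the bench. Origin: on its underside.
- jar: Bystander: amber glass jar 64 mm in diameter, 85 mm high. Origin: centre of its underside.
- sander: Bystander: cork sanding block 60 x 40 x 22 mm. Origin: centre of its underside.
Mind the look-alikes: they are no part of the job. Of the things shaped like the part that bears pin_grip, the red one is meant.

How it is judged:
On the way, in this order (a step that is already met when the one before it is completed fails the run):
1. the pin is fully home through corner and board, let go, with the carrier standing on the bench (distance between pin_shoulder and corner_hole below 0.006 m and distance between pin_tip and carrier_under below 0.009 m and contact force between the fingers and pin below 0.2 N and height (world z) of carrier below 0.01 m), for 0.2 s.
2. the pinned carrier is lifted clear of the bench by its handle (height (world z) of carrier above 0.095 m and angle between carrier's own z axis and vertical below 0.14 rad and contact force between the fingers and carrier above 1 N and distance between pin_shoulder and corner_hole below 0.008 m), for 0.5 s.
At the end, for the whole second after the job is handed in: The fingers hold the carrier, feet over 95 mm above the bench, within 0.14 rad of level, still (30 mm/s, 0.2 rad/s), touching neither bench, ledge nor block; the pin is still home (shoulder within 8 mm of the corner's hole mouth, tip within 11 mm of its place under the board) (all of step 2 and linear speed of carrier below 0.03 m/s and angular speed of carrier below 0.2 rad/s and contact force between carrier and table below 0.1 N and contact force between carrier and ledge below 0.1 N and contact force between carrier and rack below 0.1 N and distance between pin_tip and carrier_under below 0.011 m); the arm keeps its last pose, push and grip.
It fails at once if the carrier is tipped by more than 0.5 rad (angle between carrier's own z axis and vertical above 0.5 rad).
It fails at once if the hammer, jar or sanding block is pushed more than 30 mm from its place (distance of any of hammer, jar, sander from where it was at the start of the episode above 0.03 m).
It also fails if it takes over 61 s, if anything falls off the work surface, if the arm or the gripper's body presses on something with over 40 N, if the wrist force passes 120 N, or if a joint passes its speed limit or range.

## Working session

There is one attempt and no reset: what is moved stays moved. The work goes in short steps, Python scripts to look and compute and a tool call to move; the robot and the scene stay as the last step left them, time stands still between calls to the robot, and variables do not carry over. Pictures are saved under pics/ and viewed, about 8 in all and at most 12, crops included, and the job is handed in when it is done.

Besides the shell and the picture viewer there is one more tool, called as name(argument=value, ...), one argument or row to a line, values as JSON. arm_command: Moves the arm, as the interface text tells. Its arguments: {"type":"object","properties":{"rows":{"type":"string"},"fingers":{"type":"number"},"squeeze":{"type":"number"}},"required":["rows"]}

```bash
mkdir -p pics; cat > h.py <<'E'
import numpy as np, cv2
from bench import status, eyes, hand_in
def snap(n,f):
    c=eyes.get_calibration(n); im=eyes.snapshot(n); cv2.imwrite('pics/'+f,im[:,:,::-1]); return im,c
def ray(c,u,v,fish=False):
    x=(u-c['cx'])/c['fx']; y=(v-c['cy'])/c['fy']
    if fish:
        r=np.hypot(x,y); s=np.sin(r)/r if r>1e-9 else 1; d=np.array([x*s,-y*s,-np.cos(r)])
    else: d=np.array([x,-y,-1.])
    d=np.array(c['attitude'])@d; return np.array(c['origin']),d/np.linalg.norm(d)
def tri(rs):
    A=0;b=0
    for o,d in rs:
        P=np.eye(3)-np.outer(d,d);A=A+P;b=b+P@o
    p=np.linalg.solve(A,b); return p,[np.linalg.norm((np.eye(3)-np.outer(d,d))@(p-o)) for o,d in rs]
def atz(r,z): o,d=r; return o+d*(z-o[2])/d[2]
def proj(c,p,fish=False):
    q=np.array(c['attitude']).T@(np.array(p)-c['origin']); x,y,z=q[0],-q[1],-q[2]
    if fish:
        r=np.hypot(x,y); t=np.arctan2(r,z); x,y=x/r*t,y/r*t
    else: x,y=x/z,y/z
    return c['cx']+c['fx']*x, c['cy']+c['fy']*y
E
python3 - <<'E'
from h import *
import pickle
s=status.observe();print(s)
C={}
for n in['scene','top','wrist']:
    im,c=snap(n,n+'0.png');C[n]=c;print(n,c)
pickle.dump(C,open('C.pkl','wb'))
a=cv2.imread('pics/scene0.png');b=cv2.imread('pics/top0.png')
E
```

```text
{'t': 0.0, 'qpos': array([-1.41542333e+00,  2.77114383e-01, -2.78904352e-02,  1.26800524e+00,
        2.91520265e-05,  1.46742333e+00]), 'qd': array([-0.00097245, -0.00046239,  0.00112772, -0.00125115,  0.0018274 ,
       -0.00035834]), 'effort': array([ 1.82932614e-03, -4.45512056e+01,  2.95200670e+01,  1.65942230e-02,
        5.49693880e-05,  6.53420731e-07]), 'tool_pos': array([ 0.1598093 , -0.60340166,  0.22486678]), 'ee_rot': array([[ 9.66711647e-01,  2.55868117e-01, -3.13771438e-04],
       [ 2.55868180e-01, -9.66709197e-01,  2.19157846e-03],
       [ 2.57429318e-04, -2.19890855e-03, -9.99997549e-01]]), 'ft_force': array([ 0.24257091, -0.21383166, -0.01020452]), 'ft_torque': array([ 0.01930003, -0.00202726, -0.00439919]), 'gripper_width': 0.08514137770460835}
scene {'fx': 396.06744953490045, 'fy': 396.06744953490045, 'cx': 253.75114338136905, 'cy': 192.64140043972859, 'origin': array([ 1.11099797, -0.41511197,  0.95537235]), 'attitude': array([[ 0.61167396, -0.60232963,  0.51288789],
       [ 0.790973  ,  0.47769433, -0.38232165],
       [-0.01471998,  0.63953667,  0.76861965]])}
top {'fx': 391.87913150139207, 'fy': 391.87913150139207, 'cx': 249.64709692532665, 'cy': 190.82889505943336, 'origin': array([0.35467327, 0.00790095, 1.22447294]), 'attitude': array([[ 0.01064065,  0.98537135, -0.17008844],
       [-0.99992237,  0.00938241, -0.00819965],
       [-0.00648386,  0.17016248,  0.98539469]])}
wrist {'fx': 297.3186396354542, 'fy': 297.3186396354542, 'cx': 253.48083498187077, 'cy': 188.68763932257366, 'origin': array([ 0.2363749 , -0.58474097,  0.37352719]), 'attitude': array([[ 0.25692778,  0.91944496,  0.29767279],
       [-0.96642597,  0.24538981,  0.07618854],
       [-0.0029947 , -0.30725367,  0.95162294]])}
```

View pics/top0.png

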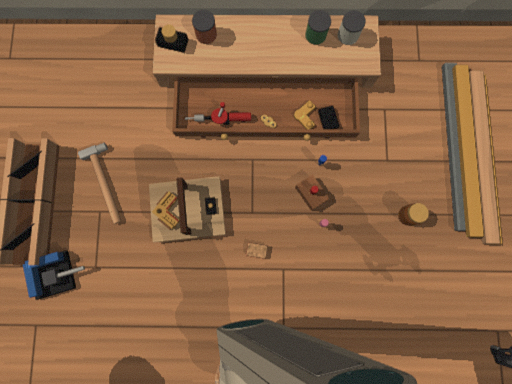

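View pics/scene0.png

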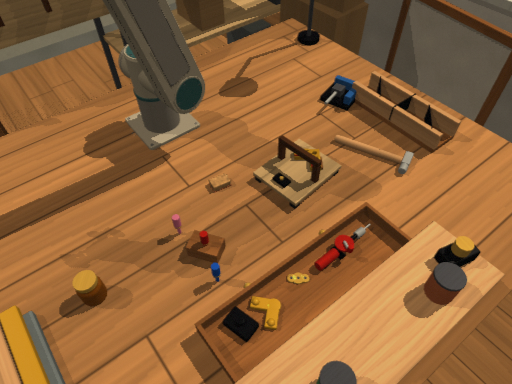

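The top view shows the red pin at about (315,190) in its block, and the carrier at about (188,209) with its gilt corner to the left (+y). Look-alike pins stand at (322,160, blue) and (324,224, pink), and the hammer, jar and sander are clear of them. I'll enlarge the key regions next.

```bash
python3 - <<'E'
import cv2,numpy as np
a=cv2.imread('pics/top0.png');b=cv2.imread('pics/scene0.png')
def cr(im,x,y,w,h):
    o=cv2.resize(im[y:y+h,x:x+w],(400,300),interpolation=cv2.INTER_CUBIC)
    for i in range(0,w,10): cv2.putText(o,str(x+i) if i%20==0 else '',(i*400//w,8),0,.28,(0,255,255),1);cv2.line(o,(i*400//w,10),(i*400//w,14),(0,255,255))
    for i in range(0,h,10): cv2.putText(o,str(y+i),(0,i*300//h+3),0,.28,(0,255,255),1);cv2.line(o,(20,i*300//h),(24,i*300//h),(0,255,255))
    return o
m=np.vstack([np.hstack([cr(a,140,170,100,75),cr(a,280,155,80,60)]),np.hstack([cr(b,250,130,100,75),cr(b,160,205,80,60)])])
cv2.imwrite('pics/m1.png',m)
E
```

```text
(no output)
```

View pics/m1.png

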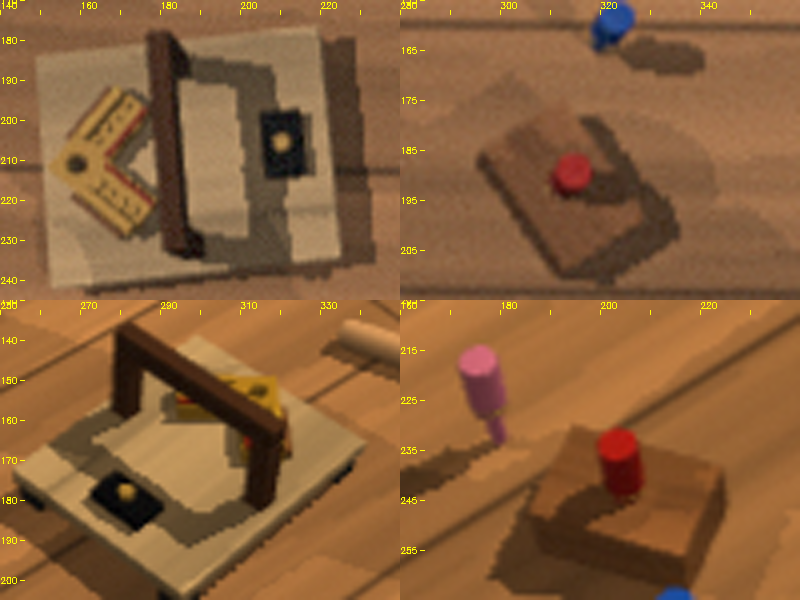

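The crops show:
- **Corner hole:** (159.3,210.8) in top, (314.8,152.5) in scene.
- **Red grip top:** (314.8,188.6) in top, (204,232.6) in scene.
- **Handle:** runs from (180.5,178.5) to (186,233.5) in top.
- **Board corners:** also readable in both views.

```bash
python3 - <<'E'
from h import *
import pickle
C=pickle.load(open('C.pkl','rb'));t=C['top'];s=C['scene']
np.set_printoptions(precision=4,suppress=True)
for n,a,b in [('hole',(159.25,210.75),(314.75,152.5)),('pintop',(314.8,188.4),(204,232.4)),('h_far',(180.5,178.7),(319,161.5)),('h_near',(185.5,234),(281.5,136.5))]:
    print(n,*tri([ray(t,*a),ray(s,*b)]))
print('hole@.05',atz(ray(t,159.25,210.75),.05),atz(ray(s,314.75,152.5),.05))
print('pin@.086',atz(ray(t,314.8,188.4),.086),atz(ray(s,204,232.4),.086))
B=np.array([atz(ray(t,*p),.034) for p in[(149.5,184.25),(219.5,176.75),(225.25,234.5),(153,242)]])
print(B,B.mean(0),[np.linalg.norm(B[i]-B[i-1]) for i in range(4)])
# carrier x axis: from near(2,3) to far(0,1)
x=(B[0]+B[1]-B[2]-B[3]);y=(B[0]+B[3]-B[1]-B[2]);print(np.degrees(np.arctan2(x[1],x[0])),np.degrees(np.arctan2(y[1],y[0]))-90)
R=np.array([atz(ray(t,280+u/5-80,155+v/5),.042) for u,v in[(478,158),(563,104),(640,215),(560,276)]]) ;print(R)
o,d=np.array(status.observe()['tool_pos']),0
w=C['wrist'];T=status.observe();print('cam in tool',T['ee_rot'].T@(w['origin']-T['tool_pos']),'\n',T['ee_rot'].T@w['attitude'])
for n,p in[('jar',(414,214)),('sand',(257,251)),('hamhead',(93,152)),('hamend',(119,221)),('blue',(322,160)),('pink',(324,224))]: print(n,atz(ray(t,*p),.03))
E
```

```text
hole [0.4949 0.2917 0.0497] [np.float64(0.0019434271388860294), np.float64(0.0019434271388860803)]
pintop [ 0.56   -0.1723  0.0916] [np.float64(0.001650531471628106), np.float64(0.0016505314716281528)]
h_far [0.5796 0.2179 0.1231] [np.float64(0.002295208809660406), np.float64(0.002295208809660477)]
h_near [0.4241 0.2017 0.1187] [np.float64(0.006352986888351431), np.float64(0.006352986888351383)]
hole@.05 [0.4938 0.29   0.05  ] [0.4959 0.2934 0.05  ]
pin@.086 [ 0.5603 -0.1746  0.086 ] [ 0.5573 -0.1692  0.086 ]
[[0.5779 0.3282 0.034 ]
 [0.6036 0.1118 0.034 ]
 [0.4254 0.0902 0.034 ]
 [0.4006 0.308  0.034 ]] [0.5019 0.2096 0.034 ] [np.float64(0.1784481193909616), np.float64(0.21786222345027886), np.float64(0.1795545205465959), np.float64(0.21918038823747443)]
6.71308424941829 6.63670409447036
[[ 0.5733 -0.123   0.042 ]
 [ 0.6076 -0.1756  0.042 ]
 [ 0.5389 -0.2214  0.042 ]
 [ 0.501  -0.172   0.042 ]]
cam in tool [ 0.0788  0.0011 -0.1484] 
 [[ 0.0011  0.9516  0.3074]
 [ 1.     -0.0014  0.0009]
 [ 0.0013  0.3074 -0.9516]]
jar [ 0.4938 -0.4848  0.03  ]
sand [ 0.3771 -0.0063  0.03  ]
hamhead [0.6805 0.5135 0.03  ]
hamend [0.4634 0.4165 0.03  ]
blue [ 0.661  -0.2077  0.03  ]
pink [ 0.4605 -0.2096  0.03  ]
```

arm_command(
  rows="0 0 0 -6.8;0 0 0 -6.8;0 0 0 -6.8;0 0 0 -6.8;0 0 0 -6.8;0 0 0 -6.8;0 0 0 -6.8;0 0 0 -6.8;0 0 0 -6.8;0 0 0 -6.8;0 0 0 -6.8;0 0 0 -6.8",
  fingers=0,
  squeeze=40,
)

```text
t: 1.15
tool_pos: [0.1599, -0.6038, 0.2255]
ee_rot: [[-0.118, 0.993, -0.0], [0.993, 0.118, 0.001], [0.001, -0.0, -1.0]]
ft_force: [0.2, 0.6, 0.4]
gripper_width: 0.0858
```

arm_command(
  rows="10 11 0 0;18 21 0 0;19 22 0 0;19 23 0 0;20 23 0 0;20 23 0 0;20 23 0 0;20 23 0 0;20 23 0 0;20 23 0 0;20 23 0 0;20 23 0 0;20 23 0 0;20 23 0 0;20 23 0 0;20 23 0 0;20 23 0 0;20 23 0 0;18 22 0 0;19 25 0 0",
)

```text
t: 2.82
tool_pos: [0.5603, -0.1715, 0.2258]
ee_rot: [[-0.11, 0.994, -0.001], [0.994, 0.11, 0.0], [0.001, -0.001, -1.0]]
ft_force: [1.1, -1.7, -0.1]
gripper_width: 0.0853
```

arm_command(
  rows="10 12 0 0;0 0 0 0;0 0 0 0;0 0 0 0",
)

```text
t: 3.15
tool_pos: [0.5702, -0.1625, 0.2258]
ee_rot: [[-0.111, 0.994, -0.001], [0.994, 0.111, -0.0], [0.0, -0.001, -1.0]]
ft_force: [-0.7, -0.1, 0.8]
gripper_width: 0.0856
```

```bash
python3 - <<'E'
from h import *
import pickle
s=status.observe();im,c=snap('wrist','w1.png');pickle.dump(c,open('w1.pkl','wb'))
R=s['ee_rot'];print(s['t'],s['tool_pos'],np.degrees(np.arctan2(R[1,0],R[0,0])))
for p in[(.56,-.1725,.086),(.56,-.1725,.042)]: print(proj(c,p,True))
h=cv2.cvtColor(im,cv2.COLOR_RGB2HSV);m=((h[...,0]<6)|(h[...,0]>174))&(h[...,1]>190)&(h[...,2]>60)
n,l,st,ce=cv2.connectedComponentsWithStats(m.astype(np.uint8))
for i in range(1,n):
    if st[i,4]>30: print(st[i],ce[i])
E
```

```text
3.15 [ 0.57016242 -0.16251374  0.22575161] 96.37322449083793
(np.float64(242.34543962775209), np.float64(182.63419223598262))
(np.float64(243.74564315864012), np.float64(171.68167224944088))
[438   0  21  53 847] [449.09917355  26.06847698]
[231 166  21  27 425] [241.52235294 179.54117647]
```

View pics/w1.png

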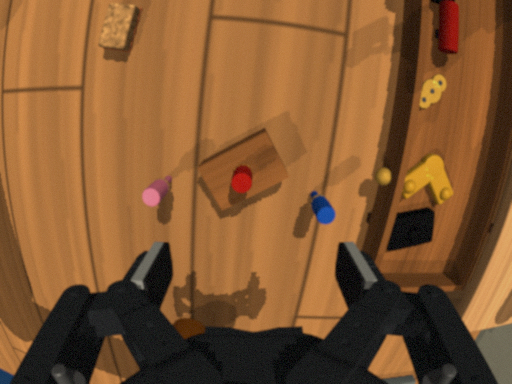

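arm_command(
  rows="-4 -6 0 0;-4.7 -5.8 10 0;0 0 18 0;0 0 20 0;0 0 20 0;0 0 20 0;0 0 20 0;0 0 18 0;0 0 15 0;0 0 10 0;0 0 5 0;0 0 0 0;0 0 0 0",
)

```text
t: 4.28
tool_pos: [0.5603, -0.1729, 0.0703]
ee_rot: [[-0.111, 0.994, 0.0], [0.994, 0.111, -0.0], [-0.0, 0.0, -1.0]]
ft_force: [0.3, 0.6, 0.3]
gripper_width: 0.0855
```

arm_command(
  rows="0 0 0 0;0 0 0 0;0 0 0 0;0 0 0 0;0 0 0 0;0 0 0 0;0 0 0 0;0 0 0 0;0 0 0 0;0 0 0 0",
  fingers=1,
  squeeze=40,
)

```text
t: 5.12
tool_pos: [0.5605, -0.1725, 0.0705]
ee_rot: [[-0.112, 0.994, 0.0], [0.994, 0.112, -0.0], [-0.0, 0.0, -1.0]]
ft_force: [-1.4, 0.1, 5.0]
gripper_width: 0.0197
```

arm_command(
  rows="0 0 -4 0;0 0 -8 0;0 0 -12 0;0 0 -15 0;0 0 -20 0;0 0 -20 0;0 0 -20 0;0 0 -18 0;0 0 -8 0;0 0 0 0;0 0 0 0",
)

```text
t: 6.03
tool_pos: [0.5604, -0.1724, 0.1954]
ee_rot: [[-0.112, 0.994, 0.001], [0.994, 0.112, -0.0], [-0.0, 0.001, -1.0]]
ft_force: [-0.4, -0.2, -0.7]
gripper_width: 0.0198
```

```bash
python3 - <<'E'
from h import *
s=status.observe();im,c=snap('wrist','w2.png')
R=s['ee_rot'];p=s['tool_pos'];print(s['t'],p,s['ft_force'],s['gripper_width'])
for d in(-.02,.028,.064): print(d,proj(c,p+R[:,2]*d,True))
E
```

```text
6.0333 [ 0.56041988 -0.17241373  0.19537753] [-0.43085812 -0.24191119 -0.74517877] 0.019769500511276367
-0.02 (np.float64(253.10918991123515), np.float64(257.6791597060821))
0.028 (np.float64(253.15758421896288), np.float64(219.28231765039195))
0.064 (np.float64(253.1828044571718), np.float64(200.2050262127707))
```

View pics/w2.png

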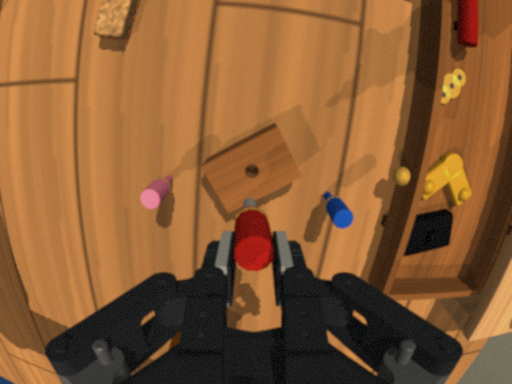

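The pin is held, with its red top at (255,254) and its steel tip at about (249,202). I'll zoom in to check for tilt.

```bash
python3 - <<'E'
import cv2
a=cv2.imread('pics/w2.png')[190:280,205:305]
o=cv2.resize(a,None,fx=6,fy=6,interpolation=cv2.INTER_CUBIC)
for u,v in[(253.1,257.7),(253.15,219.3),(253.2,200.2)]: cv2.circle(o,(int((u-205+.5)*6),int((v-190+.5)*6)),3,(0,255,0),1)
cv2.imwrite('pics/w2z.png',o)
E
```

```text
(no output)
```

View pics/w2z.png

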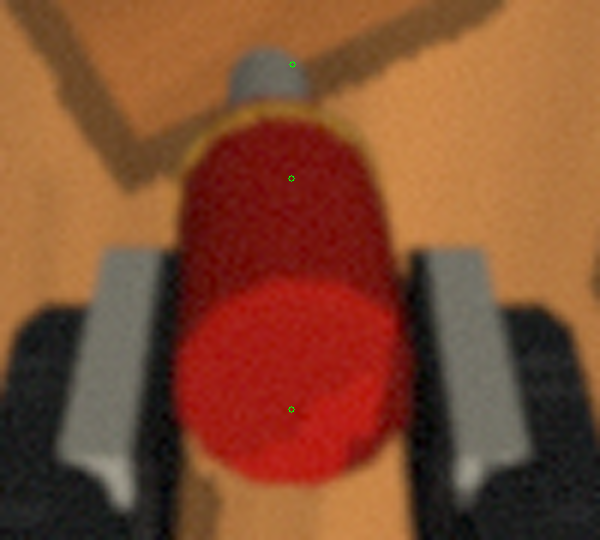

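```bash
python3 - <<'E'
from h import *
from scipy.optimize import least_squares
s=status.observe();c=eyes.get_calibration('wrist');R=s['ee_rot'];p=s['tool_pos']
th=np.linspace(0,2*np.pi,73)
def circ(q,r,d):  # in tool frame
    x,y,a,b=q; z=d
    P=np.c_[x+a*z+r*np.cos(th),y+b*z+r*np.sin(th),z+0*th]
    return np.array([proj(c,p+R@w,True) for w in P])
def m(q,ds=0,rt=.003):
    t=circ(q,.0105,-.0155+ds);sh=circ(q,.0108,.0285+ds);k=circ(q,.005,.0565+ds);e=circ(q,rt,.0645+ds)
    b=np.vstack([k,e])
    return np.array([t[:,0].min(),t[:,0].max(),t[:,1].min(),t[:,1].max(),sh[:,0].min(),sh[:,0].max(),sh[:,1].min(),b[:,0].min(),b[:,0].max(),b[:,1].min()])
z=lambda u,o:u/6-.5+o
ob=np.array([z(175,205),z(408,205),z(277,190),z(485,190),z(180,205),z(376,205),z(101,190),z(231,205),z(309,205),z(47,190)])
for ds in(-.003,0,.003):
    f=least_squares(lambda q:m(q,ds)-ob,[0,0,0,0]);q=f.x
    print(ds,f.cost,'tip(mm)',(q[:2]+q[2:]*(.0645+ds))*1e3,'top',(q[:2]-q[2:]*.0155)*1e3,'tilt',np.degrees(q[2:]),f.fun.round(1))
E
```

```text
-0.003 4.550263324064387 tip(mm) [-0.59766404 -2.91288996] top [ 1.20829543 -0.11801461] tilt [-1.3438163  -2.07966963] [-1.4  1.4 -0.1  0.9 -0.7  0.4 -1.5 -0.3  0.5  1. ]
0 2.4457033069593126 tip(mm) [-1.55578021 -2.95807832] top [-0.41720143 -0.01044503] tilt [-0.81544698 -2.11108684] [-0.9  1.   0.2  0.4 -0.4  0.1 -1.3 -0.2  0.4  0.9]
0.003 1.3637753879973087 tip(mm) [-2.51497399 -3.00326161] top [-2.09892303  0.10040074] tilt [-0.28720439 -2.14249101] [-0.5  0.5  0.5 -0.  -0.1 -0.2 -1.1 -0.1  0.3  0.7]
```

arm_command(
  rows="0 0 -15 0;6 0 -25 0;16 0 -20 0;25 0 0 0;28 -1 0 0;28 -1 0 0;28 -1 0 0;28 -1 0 0;28 -1 0 0;28 -1 0 0;28 -1 0 0;28 -1 0 0;28 -1 0 0;28 -1 0 0;28 -1 0 0;28 -1 0 0;28 -1 0 0;28 0 0 0;20 0 0 0;9 0 0 0",
)

```text
t: 7.75
tool_pos: [0.4935, 0.2932, 0.2529]
ee_rot: [[-0.115, 0.993, -0.003], [0.993, 0.115, -0.001], [-0.0, -0.003, -1.0]]
ft_force: [0.4, -0.8, -0.1]
gripper_width: 0.0197
```

arm_command(
  rows="0 0 10 0;0 0 20 0;0 0 20 0;0 0 20 0;0 0 20 0;0 0 10 0;0 0 5 0;0 0 0 0;0 0 0 0;0 0 0 0",
)

```text
t: 8.58
tool_pos: [0.496, 0.2914, 0.1513]
ee_rot: [[-0.112, 0.994, 0.002], [0.994, 0.112, 0.001], [0.001, 0.002, -1.0]]
ft_force: [-0.4, 0.3, 0.1]
gripper_width: 0.0196
```

```bash
python3 - <<'E'
from h import *
import pickle
s=status.observe();im,c=snap('wrist','w3.png');pickle.dump((s,c),open('w3.pkl','wb'))
R=s['ee_rot'];p=s['tool_pos'];print(s['t'],p,s['ft_force'],s['gripper_width'])
u,v=proj(c,(.4935,.290,.05),True);t=proj(c,p+R@[-.0015,-.0029,.0645],True);print(u,v,t)
x0,y0=160,110
a=cv2.imread('pics/w3.png')[y0:y0+150,x0:x0+200]
o=cv2.resize(a,None,fx=4,fy=4,interpolation=cv2.INTER_CUBIC)
for q in((u,v),t): cv2.circle(o,(int((q[0]-x0+.5)*4),int((q[1]-y0+.5)*4)),3,(0,255,0),1)
cv2.imwrite('pics/w3z.png',o)
E
```

```text
8.5833 [0.49603018 0.29142168 0.15128035] [-0.37059493  0.29632214  0.10284962] 0.01960285499596309
249.908410268299 186.8998640282303 (np.float64(249.3788561064469), np.float64(201.7800316456783))
```

View pics/w3z.png

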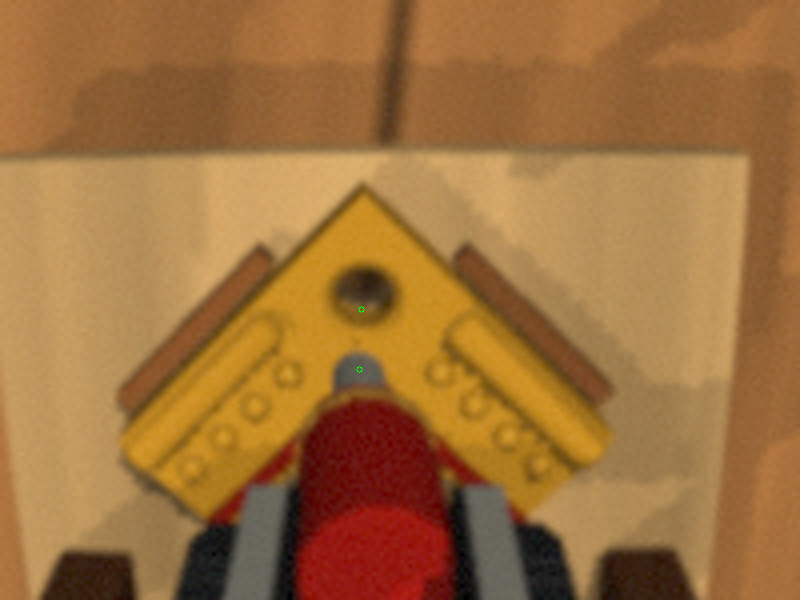

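Hole centre sits at crop (364,294), i.e. pixel (250.5,183). The tip is on its predicted mark. That puts the hole about 3–4 mm further along tool +x than the top view gave, which agrees with the scene view.

arm_command(
  rows="2 0.5 0 0;2 0.5 0 0;0 0 10 0;0 0 12 0;0 0 8 0;0 0 4 0;0 0 0 0;0 0 0 0;0 0 0 0",
)

```text
t: 9.38
tool_pos: [0.4957, 0.2954, 0.1161]
ee_rot: [[-0.112, 0.994, 0.0], [0.994, 0.112, 0.0], [0.0, 0.0, -1.0]]
ft_force: [-0.5, -0.2, -0.2]
gripper_width: 0.0201
```

```bash
python3 - <<'E'
from h import *
import pickle
s0,c0=pickle.load(open('w3.pkl','rb'));H=atz(ray(c0,250.5,183.0,True),.05);print('hole',H)
s=status.observe();im,c=snap('wrist','w4.png')
R=s['ee_rot'];p=s['tool_pos'];print(s['t'],p,R[:,2],s['ft_force'],'hole in tool',R.T@(H-p)*1e3)
u,v=proj(c,H,True);t=proj(c,p+R@[-.0015,-.0029,.0645],True);print(u,v,t)
x0,y0=200,140
a=cv2.imread('pics/w4.png')[y0:y0+90,x0:x0+100]
o=cv2.resize(a,None,fx=6,fy=6,interpolation=cv2.INTER_CUBIC)
for q in((u,v),t): cv2.circle(o,(int((q[0]-x0+.5)*6),int((q[1]-y0+.5)*6)),3,(0,255,0),1)
cv2.imwrite('pics/w4z.png',o)
E
```

```text
hole [0.49362445 0.29362564 0.05      ]
9.3833 [0.49573334 0.29535262 0.11608703] [ 1.73776967e-04  6.34912547e-05 -9.99999983e-01] [-0.45761624 -0.20463422 -0.20443169] hole in tool [-1.48315432 -2.30069672 66.08655616]
250.2241656548698 201.11820312765826 (np.float64(249.419793018226), np.float64(201.85687796384354))
```

View pics/w4z.png

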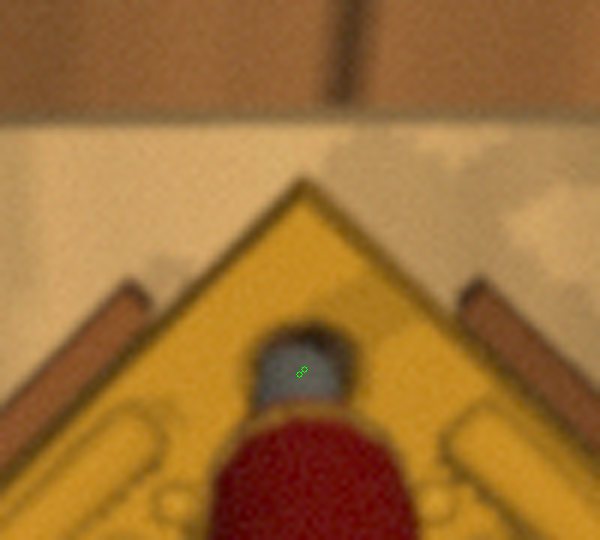

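The tip sits centred over the hole mouth, both at about (302,370) in the crop. I'll descend.

arm_command(
  rows="0 0.4 3 0;0 0 3 0;0 0 3 0;0 0 3 0;0 0 3 0;0 0 0 0",
)

```text
t: 9.93
tool_pos: [0.4955, 0.2951, 0.1001]
ee_rot: [[-0.112, 0.994, -0.001], [0.994, 0.112, -0.001], [-0.001, -0.001, -1.0]]
ft_force: [0.7, -1.0, -1.2]
gripper_width: 0.02
```

arm_command(
  rows="0 0 4 0;0 0 4 0;0 0 4 0;0 0 4 0;0 0 2 0;0 0 0 0;0 0 0 0",
)

```text
t: 10.52
tool_pos: [0.4957, 0.2953, 0.0827]
ee_rot: [[-0.112, 0.994, -0.001], [0.994, 0.112, -0.0], [-0.0, -0.001, -1.0]]
ft_force: [0.2, 0.1, -0.6]
gripper_width: 0.0197
```

arm_command(
  rows="0 0 1.5 0;0 0 1.5 0;0 0 0 0;0 0 0 0",
)

```text
t: 10.85
tool_pos: [0.4959, 0.2953, 0.0799]
ee_rot: [[-0.112, 0.994, -0.0], [0.994, 0.112, -0.0], [-0.0, -0.0, -1.0]]
ft_force: [-0.1, -0.4, -0.9]
gripper_width: 0.0198
```

arm_command(
  rows="0 0 1 0;0 0 0.5 0;0 0 0 0;0 0 0 0",
)

```text
t: 11.18
tool_pos: [0.496, 0.2954, 0.0786]
ee_rot: [[-0.112, 0.994, 0.0], [0.994, 0.112, -0.0], [-0.0, 0.0, -1.0]]
ft_force: [-0.5, -1.0, 0.5]
gripper_width: 0.0199
```

arm_command(
  rows="0 0 1 0;0 0 0.5 0;0 0 0 0;0 0 0 0",
)

```text
t: 11.52
tool_pos: [0.4961, 0.2956, 0.0784]
ee_rot: [[-0.112, 0.994, 0.001], [0.994, 0.112, 0.0], [0.0, 0.001, -1.0]]
ft_force: [-3.3, -2.2, 7.2]
gripper_width: 0.0197
```

arm_command(
  rows="0 0 0.7 0;0 0 0.3 0;0 0 0 0;0 0 0 0",
)

```text
t: 11.85
tool_pos: [0.4962, 0.2957, 0.0783]
ee_rot: [[-0.112, 0.994, 0.001], [0.994, 0.112, 0.001], [0.001, 0.001, -1.0]]
ft_force: [-4.1, -2.6, 11.9]
gripper_width: 0.0198
```

Firm contact came at TCP z 0.0784, which is where the shoulder should seat. I'll release and go up.

arm_command(
  rows="0 0 -0.5 0;0 0 0 0;0 0 0 0;0 0 0 0;0 0 0 0;0 0 0 0;0 0 0 0",
  fingers=0,
)

```text
t: 12.43
tool_pos: [0.4958, 0.2953, 0.0763]
ee_rot: [[-0.112, 0.994, -0.0], [0.994, 0.112, -0.0], [-0.0, -0.0, -1.0]]
ft_force: [0.3, 0.7, 0.7]
gripper_width: 0.0855
```

arm_command(
  rows="0 0 -5 0;0 0 -10 0;0 0 -20 0;0 0 -25 0;0 0 -25 0;0 0 -25 0;0 0 -20 0;0 0 -10 0;0 0 0 0;0 0 0 0",
)

```text
t: 13.27
tool_pos: [0.4962, 0.2955, 0.217]
ee_rot: [[-0.112, 0.994, 0.001], [0.994, 0.112, 0.001], [0.0, 0.001, -1.0]]
ft_force: [-0.3, -0.8, -0.1]
gripper_width: 0.0852
```

```bash
python3 - <<'E'
from h import *
import pickle
s=status.observe();im,c=snap('wrist','w5.png');pickle.dump((s,c),open('w5.pkl','wb'));print(s['t'],s['tool_pos'],s['gripper_width'])
print('top of pin pred',proj(c,(.4936,.2936,.094),True),'shoulder',proj(c,(.4936,.2936,.05),True))
for x in(-.08,.08):
    a=np.radians(6.7);P=np.array([.502,.2115])+x*np.array([np.cos(a),np.sin(a)]);print('bar end',proj(c,(*P,.123),True))
E
```

```text
13.2667 [0.49618147 0.29549767 0.21695995] 0.08519945434169732
top of pin pred (np.float64(250.17702637803467), np.float64(180.49886579158215)) shoulder (np.float64(250.54305332127132), np.float64(169.22455055010593))
bar end (np.float64(169.0155753088544), np.float64(269.07569299903685))
bar end (np.float64(330.23011218358874), np.float64(268.8291726156517))
```

View pics/w5.png

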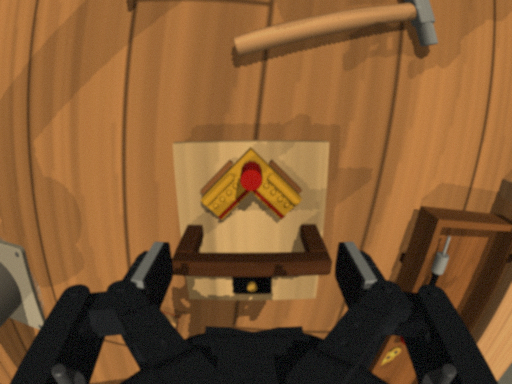

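The pin is seated: its red top is at (251,178) against (250,180) predicted for home, and the carrier is undisturbed. The bar spans columns 173–330 at row 264 or so. Next I turn and hover over the handle.

arm_command(
  rows="0 0 0 -6.95;0 0 0 -6.95;0 0 0 -6.95;0 0 0 -6.95;0 0 0 -6.95;0 0 0 -6.95;0 0 0 -6.95;0 0 0 -6.95;0 0 0 -6.95;0 0 0 -6.95;0 0 0 -6.95;0 0 0 -6.95;0 0 0 -6.95",
  fingers=0.4,
)

```text
t: 14.4
tool_pos: [0.4945, 0.2947, 0.214]
ee_rot: [[-0.992, -0.124, -0.004], [-0.124, 0.992, -0.002], [0.004, -0.001, -1.0]]
ft_force: [0.5, 1.1, 0.3]
gripper_width: 0.0514
```

arm_command(
  rows="1 -12 0 0;1 -20 0 0;1 -20 0 0;0 -18 0 0;0 -12 0 0;0 0 0 0;0 0 0 0;0 0 0 0",
)

```text
t: 15.07
tool_pos: [0.5024, 0.2137, 0.2161]
ee_rot: [[-0.993, -0.117, -0.001], [-0.117, 0.993, 0.0], [0.001, 0.0, -1.0]]
ft_force: [0.2, 0.5, -0.5]
gripper_width: 0.0513
```

```bash
python3 - <<'E'
from h import *
import pickle
s=status.observe();im,c=snap('wrist','w6.png');R=s['ee_rot'];print(s['t'],s['tool_pos'],np.degrees(np.arctan2(R[1,0],R[0,0])),s['gripper_width'])
o=cv2.imread('pics/w6.png');a=np.radians(6.7);o=cv2.resize(o[70:370,50:450],(800,600),interpolation=cv2.INTER_CUBIC)
for x in(-.08,0,.08):
  for y in(-.009,.009):
    P=np.array([.503,.2135])+x*np.array([np.cos(a),np.sin(a)])+y*np.array([-np.sin(a),np.cos(a)]);u,v=proj(c,(*P,.123),True);print(u,v)
    cv2.circle(o,(int((u-50+.5)*2),int((v-70+.5)*2)),3,(0,255,0),1)
cv2.imwrite('pics/w6z.png',o)
E
```

```text
15.0667 [0.50242456 0.21371199 0.21608604] -173.27893066847258 0.051287345157929924
243.0494813407119 94.9347058315238
265.55080934224316 94.97838899655243
243.60316424247713 190.00647035430046
264.6296820719222 190.02516645114068
244.57837801374671 268.9643928389738
263.28294395311843 268.96691319556214
```

View pics/w6z.png

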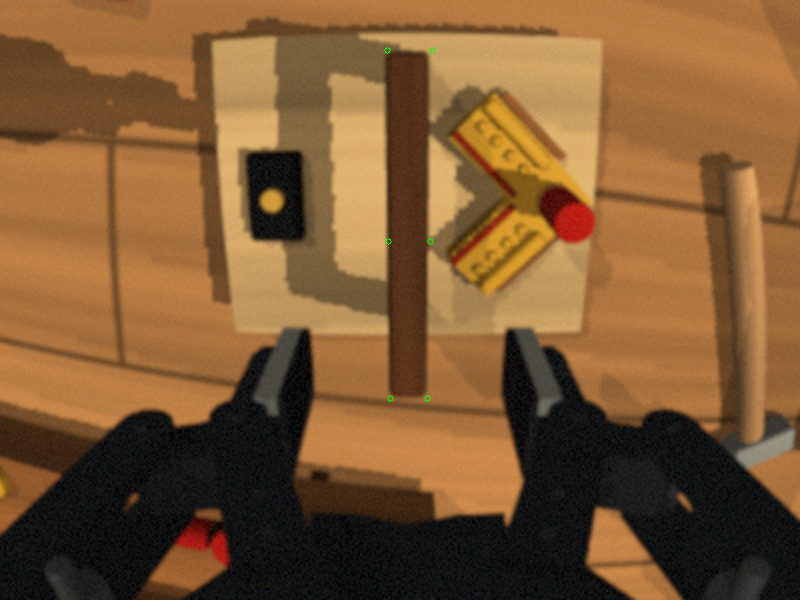

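The bar (crop columns 388–428, rows 52–396) matches my predicted marks, the yaw is aligned, and the pin stands seated at crop (570,220). I'll descend and grip.

arm_command(
  rows="0 0 10 0;0 0 18 0;0 0 20 0;0 0 20 0;0 0 18 0;0 0 12 0;0 0 8 0;0 0 0 0;0 0 0 0",
)

```text
t: 15.87
tool_pos: [0.5023, 0.2139, 0.1101]
ee_rot: [[-0.993, -0.119, -0.001], [-0.119, 0.993, -0.0], [0.001, -0.0, -1.0]]
ft_force: [-0.0, 0.4, 0.3]
gripper_width: 0.0511
```

arm_command(
  rows="0 0 0 0;0 0 0 0;0 0 0 0;0 0 0 0;0 0 0 0;0 0 0 0;0 0 0 0;0 0 0 0;0 0 0 0",
  fingers=1,
  squeeze=80,
)

```text
t: 16.62
tool_pos: [0.5036, 0.2137, 0.112]
ee_rot: [[-0.993, -0.118, 0.002], [-0.118, 0.993, 0.0], [-0.002, 0.0, -1.0]]
ft_force: [-0.2, -0.7, 5.2]
gripper_width: 0.015
```

arm_command(
  rows="0 0 -1 0;0 0 -2 0;0 0 -3 0;0 0 -5 0;0 0 -7 0;0 0 -9 0;0 0 -10 0;0 0 -11 0;0 0 -12 0;0 0 -12 0;0 0 -12 0;0 0 -12 0;0 0 -11 0;0 0 -9 0;0 0 -7 0;0 0 -5 0;0 0 -3 0;0 0 -2 0;0 0 -1 0;0 0 0 0",
)

```text
t: 18.28
tool_pos: [0.5024, 0.2135, 0.2442]
ee_rot: [[-0.993, -0.118, -0.001], [-0.118, 0.993, -0.0], [0.001, -0.0, -1.0]]
ft_force: [-0.2, 0.9, -7.0]
gripper_width: 0.0149
```

arm_command(
  rows="0 0 0 0;0 0 0 0;0 0 0 0;0 0 0 0;0 0 0 0;0 0 0 0;0 0 0 0;0 0 0 0;0 0 0 0;0 0 0 0;0 0 0 0;0 0 0 0",
)

```text
t: 19.28
tool_pos: [0.5027, 0.2136, 0.2445]
ee_rot: [[-0.993, -0.118, 0.0], [-0.118, 0.993, -0.0], [-0.0, -0.0, -1.0]]
ft_force: [-0.4, -0.0, -6.1]
gripper_width: 0.015
```

```bash
python3 - <<'E'
from h import *
s=status.observe();print(s['t'],s['tool_pos'],s['ft_force'],s['ft_torque'],s['gripper_width'])
im,c=snap('scene','s2.png');im,c=snap('wrist','w7.png')
a=cv2.imread('pics/s2.png')[60:210,220:370];b=cv2.imread('pics/w7.png')
o=np.hstack([cv2.resize(a,(400,400)),cv2.resize(b,(400,300))[0:300] if 0 else cv2.copyMakeBorder(cv2.resize(b,(400,300)),0,100,0,0,0)])
cv2.imwrite('pics/f.png',o)
E
```

```text
19.2833 [0.50265028 0.21360546 0.24450913] [-0.40135541 -0.00929975 -6.12187897] [-0.03297567  0.00059756 -0.00118988] 0.015025423264623538
```

View pics/f.png

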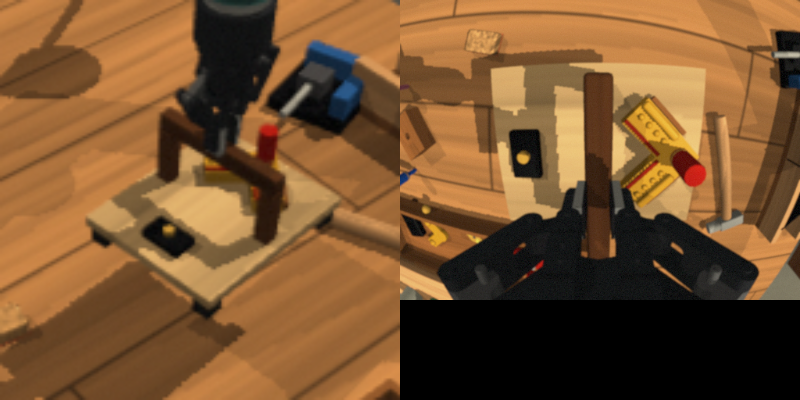

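The carrier hangs level and clear of the bench, about 13 cm up. The pin is upright and seated, and the force reads a steady 6.1 N of load.

```bash
python3 -c "
from bench import hand_in,status
s=status.observe();print(s['t'],abs(s['qd']).max(),s['tool_pos']);hand_in()"
```

```text
19.3833 0.004200958574722236 [0.5026423  0.21359559 0.24453759]
the job is handed in; nothing more can be done
```

The red-handled pin is home through the gilt corner and the carrier board. I handed the job in at 19.4 s of the 61 s allowed, with the carrier held by its handle. `hand_in()` gives no verdict, so the judged result is not confirmed.

**Pin:** it was about 2° off vertical in the jaws, with its tip about 3 mm off, and I corrected for this before inserting it. It went in freely and met firm contact (7–12 N) at TCP height 0.078 m, which puts the shoulder at about 0.050 m, the hole mouth's height. A wrist picture after letting go showed its top within about 2–3 pixels of where it should be when home.

**Lift:** I gripped the handle at its middle with 80 N and raised it about 13 cm.

**Last checks:**
- The load was steady at 6.1 N, about the weight of the carrier, corner and pin.
- The arm was still, with joint speeds of at most 0.004 rad/s.
- By eye, the carrier looked level and the pin seated. I did not measure the tilt.
- I never went near the hammer, jar or sanding block. The hammer and sanding block were in place in the last picture, and I did not look at the jar again.

**Disagreements:**
- The top view placed the corner hole about 3.5 mm nearer the robot's y = 0 line than the scene and wrist views did. I followed the wrist camera, and the pin fitted.
- The gripper read 2–3 mm less than the true widths of the grip and the bar, probably because the pads give.

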